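# Slide the cantilever board out to its line and hold it

## Robot

A 6-joint arm with a two-finger parallel gripper is mounted at the origin on the work surface; the furniture and walls round the work are solid. World frame = base frame: x ahead of the robot, y to its left, z up, the work surface at z = 0. Lengths are in mm, angles in rad, forces in N, time in s.
With the tool pointing down it reaches from about 375 to 900 mm from the base axis. Payload 3.1 kg.
Tool frame: the origin (TCP) lies at the centre of the arm's flange, where the gripper is bolted on; the fingertips stand 182 mm ahead of it and the grasp point (between the pads) lies 164 mm ahead of it (tips_ahead is the distance from the TCP to the fingertips, in mm); z points along the fingers, y is the line along which they close (so a half turn about z gives the same grasp; the last joint's range is limited). The gripper opens to 87 mm and grips with 3 to 60 N. Pads are 19 mm wide; open, the fingers measure 117 mm over their backs; the gripper's body (75 mm by 190 mm) begins 51 mm behind the grasp point.
Start: joints at [-1.323, 0.527, 1.433, -0, 1.181, -0.178], TCP at [258.175, -569.161, 404.748] pointing down, gripper open.
Joint ranges: [-3.08, 3.08], [-0.75, 2.2], [0.22, 2.44], [-1.43, 4.57], [0, 2.65], [-2.85, 2.85]. Speed limits (rad/s): [2.79, 2.79, 3.14, 3.14, 3.14, 3.14].

## Interface

Orientations are given as a unit quaternion [w, x, y, z].
In Python, from cell import get_obs, grab_frame, finish_job, tips_ahead gives the robot as it stands.
- The arm moves only by the tool move_arm, never from a script. Its argument "plan" is text: rows parted by semicolons, each of 4 numbers parted by spaces: the shift along the tool's x, y, z in cm, then the turn about the tool's z in degrees. In form: tx ty tz spin; .... A call has 1 to 8 rows; each row is the pose to reach, as a shift and turn from the pose commanded when the call began, along the tool's axes at that moment; what a row does not reach only later rows make up. A row lasts 1/12 s, in which the tool goes at most 41.7 mm and 7.16 degrees, less where a joint would pass 70% of its speed; a pose out of reach is approached as far as the arm can. A call with a gripper value outside its range is refused whole. "fingers" is the finger opening in cm, from 0 to 8.7, set as the call begins (left out, the last holds). The fingers move at their own pace and stop on an object; "force" is the grip in N (left out, the last holds). Time passes only in rows, so rows that repeat a pose let the fingers close. It gives the time, the measured TCP pose, the force, the opening and the grip force at its end, in the units of the state.
- get_obs(): the state, without advancing time (a new reading comes with each control period).
- grab_frame(name): name is "side" or "top"; returns a dict with "frame" (400x640x3 uint8, blue, green, red), "vertical_fov" (degrees; the focal length in pixels is half the picture's height over the tangent of half this angle, whatever the lens; pixels are square), "cx", "cy" (the principal point, pixels), "rvec" (rotation vector, rad) and "tvec" (3), from world to camera coordinates, as OpenCV has them. Camera axes: x right, y down, z forward; pixel columns grow to the right and rows downward; lengths in mm; the calibration is good to about 2 mm. A picture is of the moment at which its call begins. There is no depth.
- finish_job(): hands the job in; it is judged then, once.
The state is a dict: "time": time; "joint_pos": joint angles; "dq": joint speeds; "joint_torque": joint torques, N m; "position": TCP position; "eef_rot": TCP orientation; "wrist_force": force on the tool from outside, world axes, zero at the start; "torque": the same for the moment, N m; "opening": finger opening in mm; "finger_force": force on a finger pad.
Only numpy, scipy, OpenCV 4.12 (cv2) and the standard library are available. Lean on these libraries where they do the work, as an engineer would, in place of code of your own. Each camera call takes 0.05 s, during which the arm holds its last target. There are 200 camera calls.

## Task

To set up a bending experiment, first lower the lid of the cell case until it is fully closed, because it stands in the board's way; then slide the wooden board straight out along the trestle, over the case, without lifting it, until the dark line across the board is flush with the trestle's outer edge. The board will overbalance there, so finish while still holding it level with the gripper: do not let go. Leave the dropper bottle, the torch and the tweezers where they are.

Things in the scene. Friction and masses are not known exactly. Their poses are not given: they have to be found in the camera images.
- trestle: low wooden trestle fixed to the bench, 240 (its x) x 70 (its y) x 85 mm high, flat top without rails. Origin at the centre of its underside; its +x axis points outward, the way the board is to be slid (to the robot's right, give or take 0.25 rad), z up.
- trestle_edge (a point): middle of the trestle's outer top edge, 120 mm along the trestle's +x from its origin, 85 mm above the bench; axes as the trestle's.
- board: loose wooden board, 300 (its x) x 50 x 12 mm, 0.19 to 0.33 kg, lying flat along the trestle (within 0.03 rad), its outer end 5 to 45 mm past the edge. A square grip block stands on its inner end. Origin at the centre of the board's underside; +x points to the outer end, z up. With the line at the edge its centre of mass is about 30 mm beyond the edge: unheld, it tips.
- board_line (a point): middle of the 4 mm wide dark line scribed across the board, on its upper face: board x = -40 mm, z = 12 mm (190 mm from the outer end).
- board_grip (a point): centre of the top of the square wooden grip block (26 x 26 mm, 42 mm high): board x = -110 mm, z = 54 mm. The line lies 70 mm outward of the block's centre; the block's sides are flat and parallel to the board's x and y.
- cell_case: grey plastic case fixed to the bench past the trestle's outer edge, 110 (its x) x 140 (its y) x 50 mm high without lid, two dry cells inside. Origin at the centre of its underside; +x points away from the robot (give or take 0.35 rad) to the hinge side. Its nearest wall is about 60 mm past the trestle's edge; the board is to pass over it.
- case_lid (a joint): angle of the case's lid, rad: 0 closed, growing as it opens upward; starts at 0.6 to 1.1. The hinge is stiff (0.1 N m): the lid stays where it is left and takes 1 to 2 N at its free edge to push down. A flat plate 120 (hinge to free edge) x 140 x 8 mm without a knob; closed, its top is 59 mm above the bench, 26 mm below the board.
- case_lid_hinge (a point): middle of the lid's hinge axis, on the case's far top rim (case x = +55 mm), 50.5 mm above the bench; it turns with the lid. The axis runs along the case's y. The lid's underside passes through the axis; its outer face lies 8 mm above the underside.
- case_lid_lip (a point): middle of the lid's free edge, on its outer (upper) face: 120 mm from the hinge axis along the lid; it overhangs the case's front by 10 mm when closed.
- dye_bottle: small brown dropper bottle with a black top, 27 mm across, 88 mm tall, standing loose on the far side of the trestle; origin at the centre of its underside. Bystander.
- torch: small black pocket torch, 88 mm long, 34 mm high, lying loose on the far side of the trestle; origin at the centre of its underside. Bystander.
- tweezers: steel tweezers, 110 x 13 x 7 mm, lying loose on the robot's side of the trestle; origin at the centre of the underside. Bystander.

How it is judged:
By the outcome, as a careful person would: the job done as asked, in the order asked, and still so for the second after the job is handed in, while the arm keeps its last pose, push and grip.
It also fails if it takes over 56 s, if anything falls off the work surface, if the arm or the gripper's body presses on something with over 40 N, if the wrist force passes 120 N, or if a joint passes its speed limit or range.

## Working session

There is one attempt and no reset: what is moved stays moved. The work goes in short steps, Python scripts to look and compute and a tool call to move; the robot and the scene stay as the last step left them, time stands still between calls to the robot, and variables do not carry over. Pictures are saved under pics/ and viewed, at most 11 in all, crops included, and the job is handed in when it is done.

Besides the shell and the picture viewer there is one more tool, called by a JSON object that holds its "fn" and its "kwargs", one argument or row to a line. move_arm: Moves the arm, as the interface text tells. Its arguments: {"type":"object","properties":{"plan":{"type":"string"},"fingers":{"type":"number"},"force":{"type":"number"}},"required":["plan"]}

```bash
ls; mkdir -p pics; cat > h.py <<'E'
import numpy as np, cv2
from cell import get_obs, grab_frame
def cam(n):
    g=grab_frame(n); f=200/np.tan(np.radians(g["vertical_fov"])/2)
    K=np.array([[f,0,g["cx"]],[0,f,g["cy"]],[0,0,1]]); R=cv2.Rodrigues(np.array(g["rvec"],float))[0]; t=np.array(g["tvec"],float).reshape(3)
    return g["frame"],K,R,t
def ray(c,uv):
    _,K,R,t=c; return -R.T@t, R.T@np.linalg.inv(K)@np.array([uv[0],uv[1],1.])
def onz(c,uv,z):
    o,d=ray(c,uv); return o+d*(z-o[2])/d[2]
def proj(c,p):
    _,K,R,t=c; q=K@(R@np.array(p,float)+t); return q[:2]/q[2]
E
python3 - <<'E'
from h import *
for n in("side","top"):
    c=cam(n); cv2.imwrite(f"pics/{n}0.png",c[0]); print(n,c[1][0,0],c[1][:2,2],-c[2].T@c[3],c[2][2])
o=get_obs();print(o)
E
```

```text
pics
side 468.72986590493116 [316.89675887 201.91687628] [279.76491762 775.54475423 667.91419365] [ 0.30536302 -0.76015113 -0.57351869]
top 405.15984971505236 [320.00718069 195.43208028] [430.27541821  47.94034773 954.65321477] [ 0.16272413 -0.01289408 -0.98658735]
{'time': 0.1, 'joint_pos': array([-1.32348475e+00,  5.28350723e-01,  1.43376637e+00,  4.70148497e-06,
        1.18137317e+00, -1.78487596e-01]), 'dq': array([-0.00066576, -0.00338102, -0.00231998,  0.00125809,  0.00020907,
       -0.0005773 ]), 'joint_torque': array([ 5.46556348e-04, -4.40983522e+01, -1.77151394e+01,  6.35893294e-02,
        5.33896149e-02, -4.06652691e-05]), 'position': array([ 258.11382907, -568.8764006 ,  403.88543683]), 'eef_rot': array([-9.48319126e-04,  9.77422105e-01,  2.11293937e-01, -3.04712594e-05]), 'wrist_force': array([0.54291842, 0.60739113, 0.12155163]), 'torque': array([-0.01629165, -0.05537729, -0.02756945]), 'finger_force': 0.0, 'opening': 87.39304807711902}
```

View pics/side0.png

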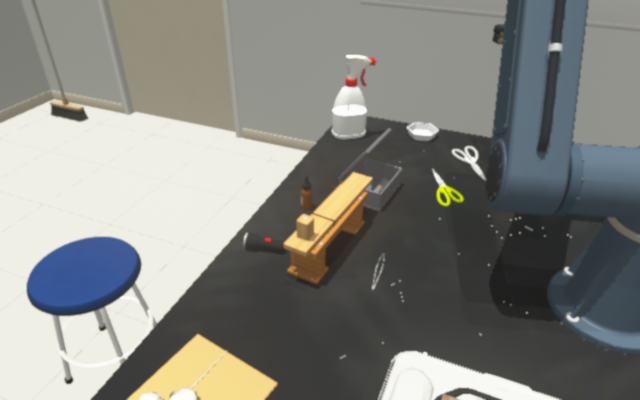

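View pics/top0.png

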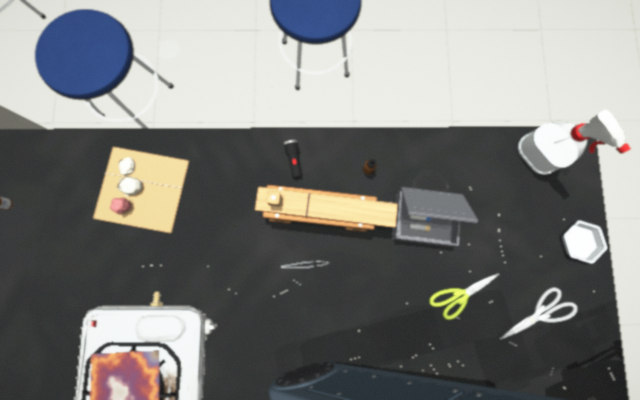

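The top view shows the board running from (257,198) to (396,215), with its line near x≈308 and the grip block at (274,199). The case is at about (430,218), with its lid hinged on the far side. Next I'll crop in to get exact points.

```bash
python3 - <<'E'
import cv2
t=cv2.imread("pics/top0.png")[175:255,245:485]; s=cv2.imread("pics/side0.png")[120:290,270:420]
cv2.imwrite("pics/topc.png",cv2.resize(t,(795,265),interpolation=cv2.INTER_CUBIC) if 0 else cv2.resize(t,None,fx=3.3,fy=3.3,interpolation=cv2.INTER_CUBIC))
cv2.imwrite("pics/sidec.png",cv2.resize(s,None,fx=3.5,fy=3.5,interpolation=cv2.INTER_CUBIC))
E
```

```text
(no output)
```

View pics/topc.png

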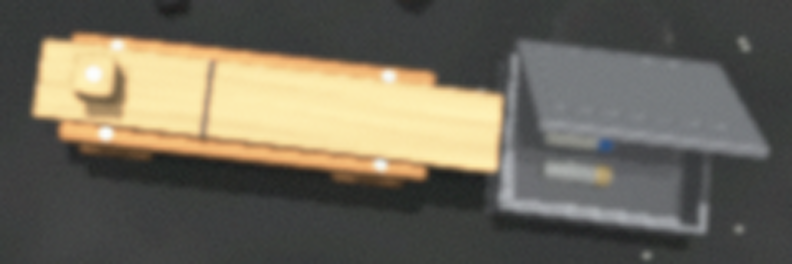

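View pics/sidec.png

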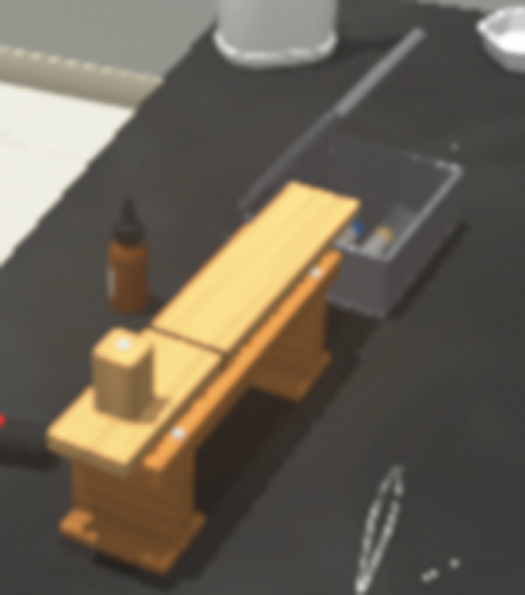

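```bash
cat > m.py <<'E'
from h import *
c=cam("top"); s=cam("side"); np.set_printoptions(precision=1,suppress=True)
T=lambda u,v:(245+(u+.5)/3.3-.5,175+(v+.5)/3.3-.5)
S=lambda u,v:(270+(u+.5)/3.5-.5,120+(v+.5)/3.5-.5)
def P(n,uvs,z):
    p=np.array([onz(c,T(*q),z) for q in uvs]); print(n,*p[:,:2]); return p
e=P("trestle outer edge",[(435,72),(427,179)],85); P("trestle inner",[(75,33),(58,140)],85)
b=P("board",[(44,38),(33,117),(503,93),(499,170)],97)
l=P("line",[(213,61),(205,137)],97); g=P("block",[(78,58),(113,63),(113,97),(75,95)],139)
P("case rim front L,R, far L",[(503,210),(706,232),(515,50)],50)
P("hinge side lid",[(519,40),(722,65)],55)
for z in(110,130,150): P("lip z%d"%z,[(548,130),(768,157)],z)
print("SIDE")
for n,uv,z in[("boardoutL",(292,182),97),("boardoutR",(358,203),97),("lineL",(152,328),97),("lineR",(222,353),97),("blocktop",(123,340),139),("edge R top",(340,258),85)]:print(n,onz(s,S(*uv),z)[:2])
# lip triangulate: side lid-lip right corner (422,32), left? 
for a,bq in[((548,130),(335,112)),((768,157),(422,32))]:
    o1,d1=ray(c,T(*a));o2,d2=ray(s,S(*bq))
    k=np.linalg.lstsq(np.c_[d1,-d2],o2-o1,rcond=None)[0];print("tri",o1+k[0]*d1,o2+k[1]*d2)
E
python3 m.py
```

```text
trestle outer edge [570.6 -86.4] [500.1 -79. ]
trestle inner [598.3 151.2] [527.3 161.4]
board [592.8 169.9] [541.  176.1] [ 554.6 -128.4] [ 504.6 -123.8]
line [576.9  59.9] [527.2  65.3]
block [572.1 142.7] [568.8 121.1] [547.6 120.9] [549.  144.3]
case rim front L,R, far L [ 481.6 -134.9] [ 465.7 -271.6] [ 591.3 -147.5]
hinge side lid [ 597.3 -149.5] [ 579.1 -288.2]
lip z110 [ 528.7 -153.5] [ 510.5 -293.1]
lip z130 [ 526.4 -148.7] [ 508.6 -285. ]
lip z150 [ 524. -144.] [ 506.7 -276.9]
SIDE
boardoutL [ 552.3 -128.5]
boardoutR [ 503.9 -120.2]
lineL [575.5  59.8]
lineR [529.1  66.6]
blocktop [564.  128.5]
edge R top [500.2 -71. ]
tri [ 524.4 -144.7  147.1] [ 530.4 -143.2  147.4]
tri [ 506.8 -277.4  149. ] [ 507.7 -277.2  149. ]
```

```bash
cat > d.py <<'E'
import sys,numpy as np
from scipy.spatial.transform import Rotation as R
from cell import get_obs
# target TCP world x y z, yaw (deg) of tool y
o=get_obs(); t=np.array(sys.argv[1:4],float); q=o["eef_rot"]
r=R.from_quat([q[1],q[2],q[3],q[0]]); M=r.as_matrix(); y=np.degrees(np.arctan2(M[1,1],M[0,1]))
print("pos",o["position"].round(1),"yaw",round(y,2),"z",M[:,2].round(3),"q",o["joint_pos"].round(2),"F",o["wrist_force"].round(1))
print("shift cm",(M.T@(t-o["position"])/10).round(2),"spin",round(((y-float(sys.argv[4])+180)%360-180),2))
E
python3 d.py 534.4 -211.7 357 -96.8
```

```text
pos [ 258.1 -569.   404.1] yaw -65.6 z [-0.     0.001 -1.   ] q [-1.32  0.53  1.43  0.    1.18 -0.18] F [0.1 0.5 0.2]
shift cm [ 39.92 -21.12   4.75] spin 31.2
```

{"fn": "move_arm", "kwargs": {
  "plan": "39.9 -21.2 4.7 31.2; 39.9 -21.2 4.7 31.2; 39.9 -21.2 4.7 31.2; 39.9 -21.2 4.7 31.2; 39.9 -21.2 4.7 31.2; 39.9 -21.2 4.7 31.2; 39.9 -21.2 4.7 31.2; 39.9 -21.2 4.7 31.2",
  "fingers": 0
}}

```text
time: 0.87
position: [459.7, -307.1, 370.3]
eef_rot: [-0.0, 0.998, -0.06, -0.0]
wrist_force: [1.0, -0.0, -0.7]
opening: 41.6
finger_force: 0.0
```

```bash
python3 d.py 534.4 -211.7 357 -96.8
```

```text
pos [ 459.7 -307.1  370.3] yaw -96.82 z [-0.  0. -1.] q [-0.79  0.48  1.65  0.    1.02  0.9 ] F [ 1.  -0.  -0.7]
shift cm [  6.28 -10.36   1.33] spin -0.02
```

{"fn": "move_arm", "kwargs": {
  "plan": "6.3 -10.4 1.3 0; 6.3 -10.4 1.3 0; 6.3 -10.4 1.3 0; 6.3 -10.4 1.3 0; 6.3 -10.4 1.3 0; 6.3 -10.4 1.3 0"
}}

```text
time: 1.37
position: [533.7, -213.0, 357.4]
eef_rot: [0.0, 0.998, -0.059, -0.0]
wrist_force: [-0.3, -0.6, -0.2]
opening: 4.0
finger_force: 0.0
```

```bash
python3 d.py 534.4 -211.7 357 -96.8; python3 - <<'E'
from h import *
s=cam("side");t=cam("top")
a=cv2.resize(s[0][80:240,280:440],None,fx=2.5,fy=2.5,interpolation=2);b=cv2.resize(t[0][150:310,350:510],None,fx=2.5,fy=2.5,interpolation=2)
cv2.imwrite("pics/l1.png",np.hstack([a,b]))
E
```

```text
pos [ 533.7 -213.   357.4] yaw -96.74 z [-0.001 -0.    -1.   ] q [-0.57  0.52  1.61 -0.    1.01  1.11] F [-0.3 -0.6 -0.2]
shift cm [ 0.06 -0.13  0.04] spin 0.06
```

View pics/l1.png

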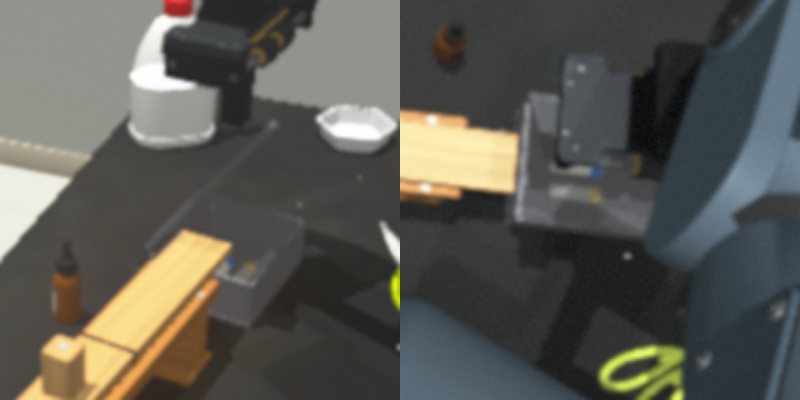

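The closed fingers are above the lid, near its free edge, which shows at about (275,122) in the left panel. Next I push the lid down along an arc.

{"fn": "move_arm", "kwargs": {
  "plan": "0 0 3.0 0; 0 0 4.0 0; -1 0 5 0; -2 0 6 0; -2.8 0 7.2 0; -3.5 0 8.5 0; -4 0 10 0; -4.2 0 10.8 0"
}}

```text
time: 2.13
position: [490.5, -208.8, 248.4]
eef_rot: [-0.001, 0.998, -0.061, -0.001]
wrist_force: [-0.8, -0.0, -0.0]
opening: 0.5
finger_force: 0.3
```

{"fn": "move_arm", "kwargs": {
  "plan": "0 0 0.4 0; 0 0 0.8 0; 0 0 0.8 0"
}}

```text
time: 2.38
position: [492.1, -208.5, 241.5]
eef_rot: [-0.0, 0.998, -0.06, -0.0]
wrist_force: [-0.2, -0.2, -0.7]
opening: 0.4
finger_force: 0.0
```

{"fn": "move_arm", "kwargs": {
  "plan": "0 0 0.15 0; 0 0 0.3 0; 0 0 0.3 0"
}}

```text
time: 2.63
position: [492.3, -208.3, 240.9]
eef_rot: [0.001, 0.998, -0.059, 0.001]
wrist_force: [-3.4, -0.5, 13.3]
opening: 0.4
finger_force: 7.0
```

```bash
python3 - <<'E'
from h import *
s=cam("side");t=cam("top");print(get_obs()["wrist_force"],get_obs()["position"])
a=cv2.resize(s[0][80:240,280:440],None,fx=2.5,fy=2.5,interpolation=2);b=cv2.resize(t[0][150:310,350:510],None,fx=2.5,fy=2.5,interpolation=2)
cv2.imwrite("pics/l2.png",np.hstack([a,b]))
E
```

```text
[-3.84463111 -0.09809327 13.45891163] [ 492.3447264  -208.28925944  240.90331063]
```

View pics/l2.png

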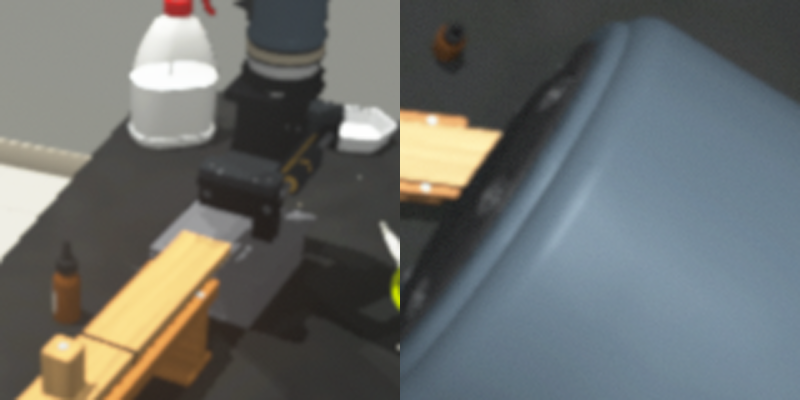

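The lid is flat and pressed down: the tips bottom out at z≈59 with 13 N, which matches the closed height. Now I move to the grip block.

{"fn": "move_arm", "kwargs": {
  "plan": "0 0 -4 0; 0 0 -8 0; 0 0 -12 0; 2.7 -34.6 -12 0; 2.7 -34.6 -12 0; 2.7 -34.6 -12 0; 2.7 -34.6 -12 0; 2.7 -34.6 -12 0",
  "fingers": 8.7
}}

```text
time: 3.4
position: [533.0, -1.8, 359.4]
eef_rot: [0.0, 0.998, -0.06, 0.001]
wrist_force: [0.4, -0.9, 0.5]
opening: 45.8
finger_force: 0.0
```

```bash
python3 d.py 560 132 360 -96.8
```

```text
pos [533.   -1.8 359.4] yaw -96.83 z [ 0.002 -0.    -1.   ] q [-0.21  0.47  1.71  0.    0.96  1.48] F [ 0.4 -0.9  0.5]
shift cm [  1.09 -13.61  -0.06] spin -0.03
```

{"fn": "move_arm", "kwargs": {
  "plan": "1.1 -13.6 0 0; 1.1 -13.6 0 0; 1.1 -13.6 0 0; 1.1 -13.6 0 0; 1.1 -13.6 0 0; 1.1 -13.6 0 0; 1.1 -13.6 0 0"
}}

```text
time: 3.98
position: [559.6, 129.2, 358.6]
eef_rot: [0.0, 0.998, -0.06, -0.0]
wrist_force: [0.0, -0.7, 0.6]
opening: 85.6
finger_force: 0.0
```

```bash
python3 d.py 560 132 286 -96.8; python3 - <<'E'
from h import *
s=cam("side");t=cam("top")
a=cv2.resize(s[0][120:280,270:430],None,fx=2.5,fy=2.5,interpolation=2);b=cv2.resize(t[0][130:290,230:390],None,fx=2.5,fy=2.5,interpolation=2)
cv2.imwrite("pics/g1.png",np.hstack([a,b])); cv2.imwrite("pics/lidtop.png",t[0])
E
```

```text
pos [559.6 129.2 358.6] yaw -96.83 z [-0.    -0.001 -1.   ] q [ 0.03  0.52  1.61 -0.    1.02  1.72] F [ 0.  -0.7  0.6]
shift cm [ 0.01 -0.29  7.26] spin -0.03
```

View pics/g1.png

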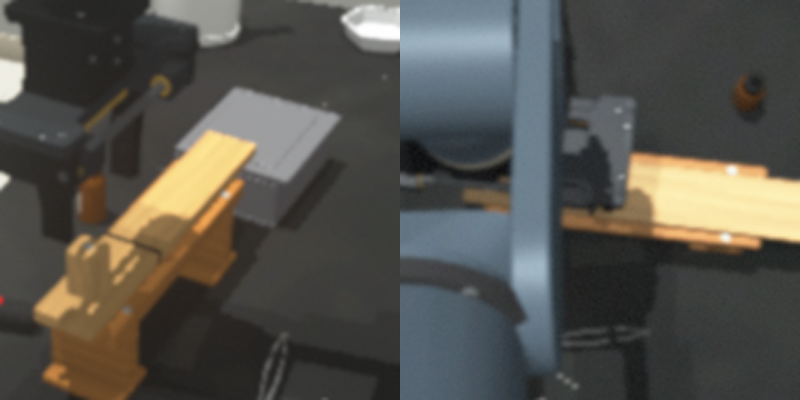

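The lid is fully closed, lying flat at about (260,130) in the left panel. The open fingers straddle the line above the block, so I descend and grip.

{"fn": "move_arm", "kwargs": {
  "plan": "0 -0.2 3.5 0; 0 -0.2 5.5 0; 0 -0.2 7.0 0; 0 -0.2 7.2 0; 0 -0.2 7.2 0; 0 -0.2 7.2 0"
}}

```text
time: 4.58
position: [560.5, 131.1, 287.2]
eef_rot: [-0.0, 0.998, -0.06, 0.001]
wrist_force: [0.6, 0.1, 0.6]
opening: 87.0
finger_force: 0.0
```

{"fn": "move_arm", "kwargs": {
  "plan": "0 0 0 0; 0 0 0 0; 0 0 0 0; 0 0 0 0; 0 0 0 0; 0 0 0 0; 0 0 0 0; 0 0 0 0",
  "fingers": 0,
  "force": 30
}}

```text
time: 5.25
position: [560.0, 132.1, 286.6]
eef_rot: [-0.0, 0.998, -0.059, -0.0]
wrist_force: [-1.3, -0.1, 0.6]
opening: 41.6
finger_force: 0.0
```

```bash
cat > ln.py <<'E'
from h import *
# line & trestle edge seen from the side camera: dark line pixels on the board's top
np.set_printoptions(precision=1,suppress=True)
s=cam("side");o=get_obs();print(o["time"],o["position"],o["wrist_force"],o["torque"],o["opening"],o["finger_force"])
import sys
cv2.imwrite(f"pics/{sys.argv[1]}.png",cv2.resize(s[0][130:280,270:420],None,fx=4,fy=4,interpolation=2))
E
python3 ln.py g2
```

```text
5.3 [560.  132.1 286.5] [ 0.1 -0.5  0.9] [ 0.1  0.1 -0. ] 37.12973934279439 0.0
```

{"fn": "move_arm", "kwargs": {
  "plan": "0 0 0 0; 0 0 0 0; 0 0 0 0; 0 0 0 0; 0 0 0 0; 0 0 0 0"
}}

```text
time: 5.8
position: [560.0, 132.1, 286.5]
eef_rot: [-0.0, 0.998, -0.059, -0.0]
wrist_force: [-0.3, 1.2, -1.0]
opening: 25.7
finger_force: 30.0
```

```bash
python3 ln.py g2
```

```text
5.85 [560.  132.1 286.5] [-0.4  0.4 -0.3] [ 0.1  0.1 -0.1] 25.68260270245768 29.962033415213227
```

View pics/g2.png

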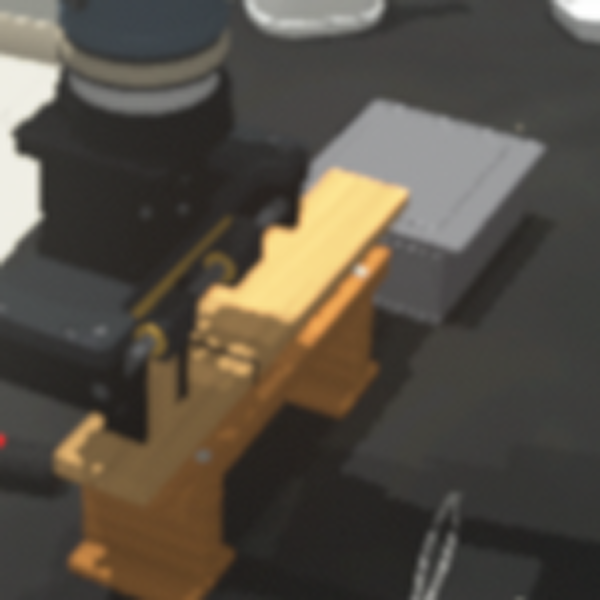

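The block is gripped: the opening reads 25.7 mm at 30 N, with the TCP at the block centre. The slide comes out at about 146 mm, so I go 130 mm first and then look.

{"fn": "move_arm", "kwargs": {
  "plan": "0 0.5 0 0; 0 1.5 0 0; 0 2.7 0 0; 0 4.0 0 0; 0 5.2 0 0; 0 6.2 0 0; 0 6.8 0 0; 0 7.0 0 0",
  "force": 40
}}

```text
time: 6.52
position: [551.6, 60.9, 286.5]
eef_rot: [0.0, 0.998, -0.06, -0.0]
wrist_force: [1.0, 1.0, -0.6]
opening: 26.1
finger_force: 40.0
```

{"fn": "move_arm", "kwargs": {
  "plan": "0 0.5 0 0; 0 1.5 0 0; 0 2.7 0 0; 0 3.9 0 0; 0 4.9 0 0; 0 5.6 0 0; 0 6.0 0 0; 0 6.0 0 0"
}}

```text
time: 7.18
position: [544.6, 1.7, 286.5]
eef_rot: [0.0, 0.998, -0.06, -0.0]
wrist_force: [-0.4, -1.1, -1.8]
opening: 25.5
finger_force: 40.0
```

```bash
python3 ln.py g3
```

```text
7.2333 [544.6   2.1 286.5] [ 0.4 -0.8 -0.4] [-0.   0.1 -0. ] 25.72156660238489 39.95345380157232
```

View pics/g3.png

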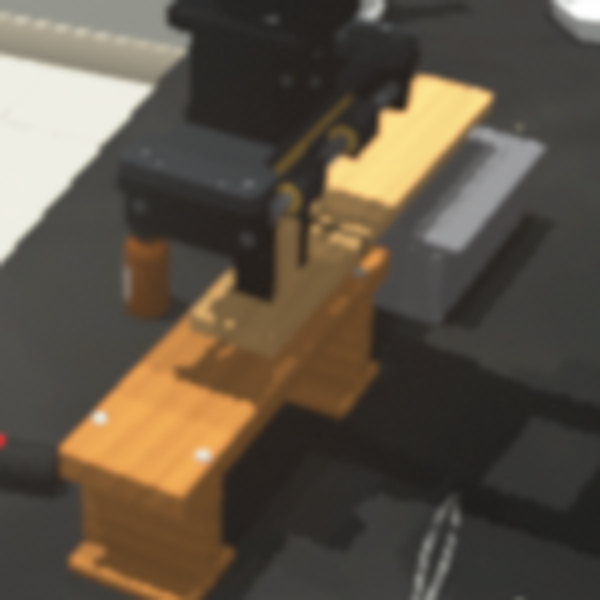

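```bash
python3 - <<'E'
from h import *
np.set_printoptions(precision=1,suppress=True)
s=cam("side"); Q=lambda u,v:(270+(u+.5)/4-.5,130+(v+.5)/4-.5)
u=np.array([-.118,-.993])
for n,p,z in[("line R",(370,238),97),("corner outR",(388,249),85),("in L",(62,448),85),("in R",(185,498),85),("board in R",(272,350),97),("board in L",(196,321),97),("board outL",(412,75),97),("board outR",(494,97),97)]:
    q=onz(s,Q(*p),z)[:2]; print(n,q,"along from edge",(q-[535.4,-82.7])@u)
t=cam("top"); 
print("edge L,R px",proj(t,(570.6,-86.4,85)),proj(t,(500.1,-79,85)))
cv2.imwrite("pics/t3.png",cv2.resize(t[0][175:245,310:450],None,fx=5,fy=5,interpolation=2))
E
```

```text
line R [510.1 -65.7] along from edge -13.914230191794596
corner outR [502.3 -76.6] along from edge -2.1499343568923535
in L [596.2 150.7] along from edge -238.90180116737747
in R [527.6 161.4] along from edge -241.41848323225446
board in R [524.6  52.4] along from edge -132.8518729837267
board in L [569.6  44.1] along from edge -129.93920506716887
board outL [ 542.8 -255.9] along from edge 171.1245146572717
board outR [ 487.4 -248.4] along from edge 170.1883431096568
edge L,R px [376.5 196.5] [374.  228.9]
```

View pics/t3.png

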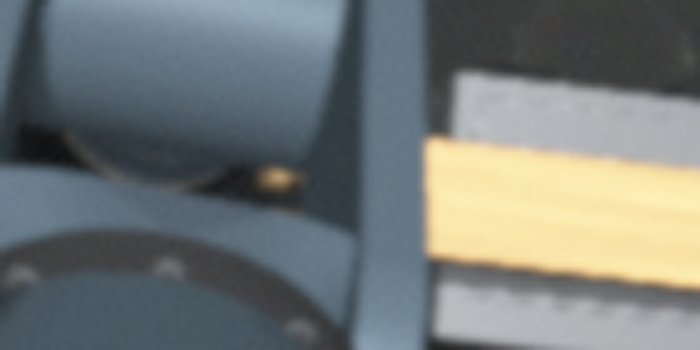

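{"fn": "move_arm", "kwargs": {
  "plan": "0 0.4 0 0; 0 0.8 0 0; 0 1.2 0 0; 0 1.45 0 0; 0 1.45 0 0; 0 1.45 0 0; 0 1.45 0 0"
}}

```text
time: 7.92
position: [542.9, -11.8, 286.5]
eef_rot: [0.0, 0.998, -0.059, -0.0]
wrist_force: [-0.4, -1.1, -1.6]
opening: 25.9
finger_force: 40.0
```

```bash
python3 - <<'E'
from h import *
np.set_printoptions(precision=1,suppress=True)
s=cam("side");o=get_obs();print(o["time"],o["position"],o["wrist_force"],o["torque"],o["opening"],o["finger_force"])
f=cv2.resize(s[0][150:220,330:400],None,fx=8,fy=8,interpolation=2)
f=np.clip(f.astype(float)*1.6,0,255).astype(np.uint8)
cv2.imwrite("pics/f4.png",f)
for p in[(500.5,-79,85),(570.6,-86.4,85),(500.5,-79,97)]: print((proj(s,p)-[330,150]+.5)*8-.5)
E
```

```text
7.9667 [542.9 -11.7 286.5] [-1.1 -0.3 -0.2] [-0.  0. -0.] 25.727656642693304 39.95378566905856
[305.1 335.5]
[ 78.9 269.7]
[308.1 299.6]
```

View pics/f4.png

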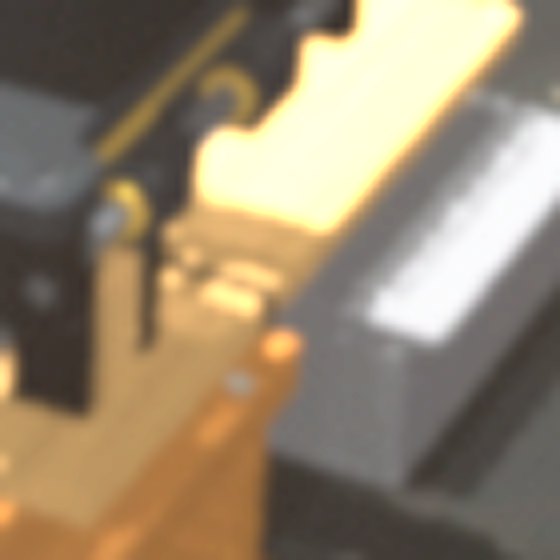

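```bash
python3 - <<'E'
from h import *
np.set_printoptions(precision=1,suppress=True)
s=cam("side"); u=np.array([-.118,-.993])
Q=lambda a,b:(330+(a+.5)/8-.5,150+(b+.5)/8-.5)
for n,p,z in[("line R?",(272,303),97),("corner",(299,340),85),("boardoutR",(520,12),97)]:
    q=onz(s,Q(*p),z)[:2]; print(n,q,(q-[535.4,-82.7])@u)
f=s[0]; 
# expected line positions for offsets -4..4 along at board right edge (lateral -25)
v=np.array([.993,-.118])
L=np.array([542.9,-11.7])+70*u-25*v
for k in(-4,0,4): 
    q=L+k*u; print(k,(proj(s,(*q,97))-[330,150]+.5)*8-.5,proj(s,(*q,97)))
# brightness of board profile along board x at several lateral offsets near line
from scipy.ndimage import map_coordinates
g=f.astype(float)
for lat in(-18,-21,-24):
    ks=np.arange(-14,15,2); P=np.array([proj(s,(*(np.array([542.9,-11.7])+(70+k)*u+lat*v),97)) for k in ks])
    print(lat,[int(map_coordinates(g.sum(2),[[p[1]],[p[0]]],order=1)[0]) for p in P])
# trestle side-top edge: profile along trestle at lat -33 z 85
for lat in(-30,-32):
    ks=np.arange(-10,12,2);P=np.array([proj(s,(*(np.array([535.4,-82.7])+k*u+lat*v),85)) for k in ks])
    print("tre",lat,[int(map_coordinates(g[:,:,2]-g[:,:,0],[[p[1]],[p[0]]],order=1)[0]) for p in P])
E
```

```text
line R? [509.3 -73.4] -6.104229365511195
corner [501.4 -76.1] -2.496461319445892
boardoutR [ 487.8 -264. ] 185.61563908914218
-4 [269.4 300.7] [363.2 187.1]
0 [275.3 293.9] [364.  186.3]
4 [281.2 287.1] [364.7 185.4]
-18 [368, 405, 434, 458, 449, 414, 384, 372, 373, 391, 403, 386, 348, 315, 302]
-21 [364, 405, 431, 432, 414, 370, 335, 331, 354, 381, 373, 363, 335, 308, 295]
-24 [332, 339, 336, 321, 293, 264, 267, 286, 308, 322, 321, 305, 296, 286, 284]
tre -30 [115, 119, 114, 104, 82, 58, 35, 15, 7, 4, 3]
tre -32 [113, 119, 110, 99, 77, 49, 26, 11, 5, 3, 3]
```

{"fn": "move_arm", "kwargs": {
  "plan": "0 0.06 0 0; 0 0.12 0 0; 0 0.12 0 0; 0 0.12 0 0; 0 0.12 0 0; 0 0.12 0 0"
}}

```text
time: 8.52
position: [542.7, -12.5, 286.6]
eef_rot: [-0.0, 0.998, -0.059, -0.0]
wrist_force: [0.8, 0.4, -1.0]
opening: 25.8
finger_force: 40.0
```

```bash
python3 - <<'E'
from h import *
from scipy.ndimage import map_coordinates
np.set_printoptions(precision=1,suppress=True)
s=cam("side");g=s[0].astype(float);o=get_obs();p0=o["position"][:2];print(o["time"],o["position"],o["wrist_force"],o["opening"],o["finger_force"],o["dq"].round(3))
u=np.array([-.118,-.993]);v=np.array([.993,-.118]);E0=np.array([535.4,-82.7])
print("line by tcp",(p0-E0)@u+70)
ks=np.arange(-10,10.1,1)
S=lambda im,B,lat,z:np.array([map_coordinates(im,[[q[1]],[q[0]]],order=1)[0] for q in[proj(s,(*(B+k*u+lat*v),z)) for k in ks]])
for lat in(-16,-18,-20,-22):
    a=S(g.sum(2),E0,lat,97); m=slice(4,17);i=np.argmin(a[m])+4; print("line",lat,ks[i],a[max(0,i-3):i+4].astype(int))
for lat in(-28,-30,-32):
    a=S(g[:,:,2]-g[:,:,0],E0,lat,85); h=(a[:5].mean()+a[-3:].mean())/2; print("edge",lat,np.interp(-h,-a,ks))
E
```

```text
8.5667 [542.8 -12.5 286.5] [-0.4  1.4  0.1] 25.37330230358646 39.95494186878204 [ 0. -0. -0.  0.  0.  0.]
line by tcp -0.5516373139767836
line -16 -1.0 [395 380 367 354 366 379 393]
line -18 0.0 [387 377 371 369 378 389 398]
line -20 -1.0 [387 372 366 364 367 373 382]
line -22 -2.0 [370 353 340 335 342 352 366]
edge -28 0.296996986273355
edge -30 0.06810392895724035
edge -32 -0.4009289934926227
```

{"fn": "move_arm", "kwargs": {
  "plan": "0 0.06 0 0; 0 0.06 0 0; 0 0.06 0 0; 0 0.06 0 0; 0 0.06 0 0; 0 0.06 0 0"
}}

```text
time: 9.07
position: [542.7, -13.3, 286.5]
eef_rot: [0.0, 0.998, -0.059, -0.0]
wrist_force: [0.4, 1.2, -0.8]
opening: 25.6
finger_force: 40.0
```

```bash
python3 -c "
from cell import *
o=get_obs();print(o['position'],o['finger_force'],o['wrist_force']);print(finish_job())"
```

```text
[542.68367442 -13.26898935 286.54305936] 39.9544204864651 [ 0.42566414  1.23061088 -0.77292741]
the job is handed in; nothing more can be done
None
```

I closed the lid fully, then slid the board out until its dark line was flush with the trestle's outer edge (within about 1 mm by my measurements), and handed the job in at about 9 s with the gripper still holding it level; I never moved near the bottle, torch or tweezers on purpose, but did not re-measure where they stand.

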